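# Close up the battery row in the soldering rack and lock it

### The job

Three batteries stand in the wooden soldering rack; push the fourth one, standing out of line on the rack's board, into the gap between the row and the steel cam, square against the back rail like the others. Only push it along the board with the fingertips: no battery may be lifted or knocked over. Then push the rack's red-knobbed cam lever round towards the robot, clockwise, as far as it goes, so that the row is locked tight against the end stop; leave the solder spool, the flux tin and the side cutters where they lie.

Things in the scene. Friction and masses are not known exactly. Their poses are not given: they have to be found in the camera images.
- rack: Fixed ply board, 150 x 184 mm; origin at z=0, board top 12 mm above it. Its x points away from the robot (turned up to 12 deg), y left along the row. Alloy back rail: face at x=+50 mm, 30 mm high over the board, y -57 to +94. End stop: face at y=+75 mm (left), 30 mm high. Board from x=-80 to +70, y=-89 to +95; its front half is bare. A lever pivots at x=33.5, y=-43 mm.
- rack_battery_1: Black block battery, 33 (its x) x 24 (its y) x 56 mm tall with terminals on top, 88 g, origin at the centre of its foot. Stands in the rack, long side square to the rail and against it (centre at rack x=33.5 mm), next to the end stop (rack y about 63 mm). Loose.
- rack_battery_2: The same kind of battery, second in the row (rack y about 38 mm). Loose.
- rack_battery_3: The same kind of battery, third in the row (rack y about 14 mm; its right side at about 2 mm). Loose.
- stray_battery: The same kind of battery, upright on the bare front of the rack's board, turned up to 25 deg; origin at the centre of its foot. Its place is rack x=33.5 mm, beside the third battery: with the lever open the gap runs from rack y=+2 to about -30 mm (battery 24 mm wide); locked, its centre comes to y=-9 mm.
- cam_lever (a joint): Steel cam (32 mm disc, 24 mm high) with a horizontal lever, vertical pivot at rack x=33.5, y=-43 mm. 0 = open, lever pointing right (rack -y); grows clockwise seen from above, the knob coming round to the front (-x, the robot's side); end of travel 2.09 rad. Rubs (about 2 N at the knob) and stays where left; from about 1.5 the cam squeezes the row, highest at 1.95. Bar 25 to 31 mm above the board.
- lever_knob (a point): Centre of the upright red knob at the lever's end, 56 mm from the pivot: 19 mm thick, from 31 to 71 mm above the board; this point 50 mm above it.
- solder_spool: Reel of solder, green flanges, 55 mm across, 30 mm high, beside the rack on the left. Leave alone.
- flux_tin: Red flat tin, 53 mm across, 20 mm high, left of the spool. Leave alone.
- side_cutters: Red side cutters, 132 mm, lying left of the tin. Leave alone.

How it is judged:
On the way, in this order (a step that is already met when the one before it is completed fails the run):
1. the fourth battery stands in line beside the row, against the back rail, with the lever still open (x of stray_battery in the frame of rack above 0.0305 m and y of stray_battery in the frame of rack between -0.026 and -0.002 m and angle between the x axis of stray_battery and the x axis of rack, either way round below 0.2 rad and value of joint cam_lever below 0.7 rad), for 0.2 s.
2. the cam lever is swung round to its locked position (value of joint cam_lever above 1.75 rad), for 0.2 s.
At the end, for the whole second after the job is handed in: Lever past 1.75 rad; all four batteries upright, square within 0.08 rad, within 3 mm of the back rail and of their places in the closed row (rack y 63, 39, 15, -9 mm), and the row squeezed (over 1 N between the fourth and the third) (value of joint cam_lever above 1.75 rad and contact force between stray_battery and rack_battery_3 above 1 N and x of each of rack_battery_1, rack_battery_2, rack_battery_3, stray_battery in the frame of rack above 0.0305 m and y of rack_battery_1 in the frame of rack between 0.06 and 0.066 m and angle between the x axis of each of rack_battery_1, rack_battery_2, rack_battery_3, stray_battery and the x axis of rack, either way round below 0.08 rad and angle between each of rack_battery_1, rack_battery_2, rack_battery_3, stray_battery's own z axis and vertical below 0.1 rad and y of rack_battery_2 in the frame of rack between 0.036 and 0.042 m and y of rack_battery_3 in the frame of rack between 0.012 and 0.018 m and y of stray_battery in the frame of rack between -0.012 and -0.006 m); the robot touches nothing.
It fails at once if a battery is lifted more than 8 mm off the board (z of any of rack_battery_1, rack_battery_2, rack_battery_3, stray_battery in the frame of rack above 0.02 m).
It fails at once if a battery is tipped (angle between any of rack_battery_1, rack_battery_2, rack_battery_3, stray_battery's own z axis and vertical above 0.4 rad).
It fails at once if spool, tin or cutters are shifted by more than 15 mm (distance of any of solder_spool, flux_tin, side_cutters from where it was at the start of the episode above 0.015 m).
It also fails if it takes over 67 s, if anything falls off the work surface, if the arm or the gripper's body presses on something with over 40 N, if the wrist force passes 120 N, or if a joint passes its speed limit or range.

### The arm

A 6-joint arm with a two-finger parallel gripper is mounted at the origin on a cart in front of the work surface, level with it; the furniture and walls round the work are solid. World frame = base frame: x ahead of the robot, y to its left, z up, the work surface at z = 0. Lengths are in m, angles in rad, forces in N, time in s.
With the tool pointing down it reaches from about 0.375 to 0.9 m from the base axis. Payload 3.1 kg.
Tool frame: the origin (TCP) lies at the centre of the arm's flange, where the gripper is bolted on; the fingertips stand robot.tip_extent ahead of it and the grasp point (between the pads) lies 164 mm ahead of it (robot.tip_extent is the distance from the TCP to the fingertips, in m); z points along the fingers, y is the line along which they close (so a half turn about z gives the same grasp; the last joint's range is limited). The gripper opens to 87 mm and grips with 3 to 60 N. Pads are 19 mm wide; open, the fingers measure 117 mm over their backs; the gripper's body (75 mm by 190 mm) begins 51 mm behind the grasp point.
Start: joints at [0.964, 0.527, 1.433, -0, 1.181, -0.178], TCP at [0.26, 0.568, 0.405] pointing down, gripper open.
Joint ranges: [-3.08, 3.08], [-0.75, 2.2], [0.22, 2.44], [-1.43, 4.57], [0, 2.65], [-2.85, 2.85]. Speed limits (rad/s): [2.79, 2.79, 3.14, 3.14, 3.14, 3.14].

### API

Orientations are given as a unit quaternion [x, y, z, w].
In Python, from rig import get_obs, camera, hand_in, cut_out, robot gives the robot as it stands.
- The arm moves only by the tool step_arm, never from a script. Its argument "rows" is a list of rows, each a list of 6 numbers: the shift along the world's x, y, z in m, then the turn, a rotation vector about the world's x, y, z in degrees. A call has 1 to 12 rows; each row shifts and turns the commanded pose from where the row before left it; what a row does not reach is not made up. A row lasts 1/8 s, in which the tool goes at most 62.5 mm and 10.7 degrees, less where a joint would pass 70% of its speed; a pose out of reach is approached as far as the arm can. A call is refused whole if a number of a shift passes 0.0625 or a number of a turn 10.7, either way. A call with a gripper value outside its range is refused whole. "jaw" is the finger opening in m, from 0 to 0.087, set as the call begins (left out, the last holds). The fingers move at their own pace and stop on an object; "squeeze" is the grip in N (left out, the last holds). Time passes only in rows, so rows that do not move let the fingers close. It gives the time, the measured TCP pose, the force, the opening and the grip force at its end, in the units of the state.
- get_obs(): the state, without advancing time (a new reading comes with each control period).
- camera(name): name is "side" or "top" or "wrist"; returns a dict with "pixels" (420x560x3 uint8, blue, green, red), "depth" (420x560 float32, m along the optical axis (not along the pixel's ray), 0 where there is no reading), "fov_y" (degrees; the focal length in pixels is half the picture's height over the tangent of half this angle, whatever the lens; pixels are square), "cx", "cy" (the principal point, pixels), "extrinsics" (4x4, takes a point from camera to world coordinates); the wrist camera has in their place "mount" (4x4, takes a point from camera to tool coordinates, whose origin is the TCP and whose axes are the flange's). Camera axes: x right, y up, looking along -z (the intrinsics and any distortion apply to the point x, -y, -z); pixel columns grow to the right and rows downward; lengths in m; the calibration is good to about 2 mm. A picture is of the moment at which its call begins: read the wrist's pose just before it.
- hand_in(): hands the job in; it is judged then, once.
Trained networks look in the newest picture that a camera, given by its name, has taken for a name from the list of things; names that differ only in an ending like _2 or _b are one class to them, and where a whole thing is asked for, a point or a joint stands for the part that bears it (a point fixed in the world has none). Each returns a list of dicts, best first, with "confidence" (0 to 1); they miss things now and then, are a little off and sometimes report something else, mostly with a low value. They report only what shows in the picture. A call takes as long as a camera call.
- cut_out(label, camera): "region" (420x560 bool, what is visible of it) and "extent" ([centre column, centre row, width, height] in pixels, round what is visible of it).
The state is a dict: "time": time; "q": joint angles; "joint_velocities": joint speeds; "joint_torque": joint torques, N m; "position": TCP position; "tool_rot": TCP orientation; "ft_force": force on the tool from outside, world axes, zero at the start; "moment": the same for the moment, N m; "grip_width": finger opening in m; "grip_force": force on a finger pad.
Only numpy, scipy, OpenCV 4.12 (cv2) and the standard library are available. Lean on these libraries where they do the work, as an engineer would, in place of code of your own. Each camera call takes 0.05 s, during which the arm holds its last target. There are 200 camera calls.

## Working session

There is one attempt and no reset: what is moved stays moved. The work goes in short steps, Python scripts to look and compute and a tool call to move; the robot and the scene stay as the last step left them, time stands still between calls to the robot, and variables do not carry over. Pictures are saved under pics/ and viewed, at most 10 in all, crops included, and the job is handed in when it is done.

Besides the shell and the picture viewer there is one more tool, called after "Request:" by a JSON object that holds its "api" and its "payload", one argument or row to a line. step_arm: Moves the arm, as the interface text tells. Its arguments: {"type":"object","properties":{"rows":{"type":"array"},"jaw":{"type":"number"},"squeeze":{"type":"number"}},"required":["rows"]}

```bash
ls; mkdir -p pics; cat > h.py <<'E'
import numpy as np, cv2
from rig import get_obs, camera, hand_in, cut_out, robot
def cloud(c):
    """world points HxWx3 for a fixed camera"""
    h,w=c["depth"].shape; f=h/2/np.tan(np.radians(c["fov_y"])/2)
    v,u=np.mgrid[:h,:w]; d=c["depth"]
    P=np.stack([(u-c["cx"])/f*d,-(v-c["cy"])/f*d,-d],-1)
    E=np.array(c["extrinsics"]); W=P@E[:3,:3].T+E[:3,3]; W[d<=0]=np.nan
    return W
E
python3 - <<'E'
from h import *
print(robot.tip_extent, get_obs())
for n in ("top","side"):
    c=camera(n); cv2.imwrite(f"pics/{n}0.png",c["pixels"]); W=cloud(c)
    print(n,{k:v for k,v in c.items() if k not in("pixels","depth")})
    for l in ("rack","stray_battery","cam_lever","lever_knob"):
        for r in cut_out(l,n):
            p=W[r["region"]]; print(l,round(r["confidence"],2),np.round(r["extent"]),np.round(np.nanmedian(p,0),4), np.round(np.nanpercentile(p[:,2],[5,95]),3))
E
```

```text
pics
0.1822 {'time': 0.0, 'q': array([ 9.63519039e-01,  5.28493071e-01,  1.43390055e+00, -2.48504080e-05,
        1.18138334e+00, -1.78489080e-01]), 'joint_velocities': array([-9.94180652e-04,  8.91512031e-04, -5.16611970e-05,  6.77404786e-04,
        5.77982574e-04,  1.25006216e-03]), 'joint_torque': array([-3.95502966e-04, -4.40042818e+01, -1.76591384e+01,  6.32872316e-02,
        5.82536578e-02, -1.86312177e-04]), 'position': array([0.25962856, 0.56814974, 0.40375522]), 'tool_rot': array([ 2.12750695e-01,  9.77105905e-01, -1.01334126e-03, -4.07520863e-04]), 'ft_force': array([-0.32817793,  1.0768742 , -0.24474417]), 'moment': array([ 0.00882969, -0.01919792, -0.04024252]), 'grip_force': 0.0, 'grip_width': 0.0867529551985256}
top {'fov_y': 44.75346243196719, 'cx': 281.6642837350908, 'cy': 210.44135011383457, 'extrinsics': array([[-0.02216232,  0.99384726, -0.1085194 ,  0.32114656],
       [-0.99963504, -0.02370591, -0.01295451, -0.15885571],
       [-0.01544735,  0.10819269,  0.99400992,  1.1129566 ],
       [ 0.        ,  0.        ,  0.        ,  1.        ]])}
rack 0.73 [258. 23
[... 471 characters left out ...]
37352161, 'cx': 282.0904049484671, 'cy': 210.42625105573984, 'extrinsics': array([[-0.22210631,  0.63183775, -0.74259669, -0.18831757],
       [-0.97499941, -0.13869031,  0.17361207, -0.00412073],
       [ 0.0067037 ,  0.76259167,  0.64684543,  0.61662429],
       [ 0.        ,  0.        ,  0.        ,  1.        ]])}
rack 0.94 [340. 214. 103.  75.] [ 0.4439 -0.2876  0.0123] [0.006 0.045]
rack 0.46 [319. 200.  16.  28.] [ 0.4796 -0.2441  0.0527] [0.018 0.064]
stray_battery 0.62 [345. 213.  17.  27.] [ 0.4334 -0.2873  0.0459] [0.014 0.064]
cam_lever 0.84 [360. 190.  35.  26.] [ 0.4948 -0.3425  0.0432] [0.029 0.079]
lever_knob 0.63 [361. 189.  38.  30.] [ 0.4946 -0.3424  0.0434] [0.032 0.08 ]
```

```bash
python3 - <<'E'
from h import *
a=cv2.imread("pics/top0.png")[150:270,230:430]; b=cv2.imread("pics/side0.png")[150:270,260:460]
cv2.imwrite("pics/c0.png",cv2.resize(np.vstack([a,b]),None,fx=2.5,fy=2.5,interpolation=2))
E
```

```text
(no output)
```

View pics/c0.png

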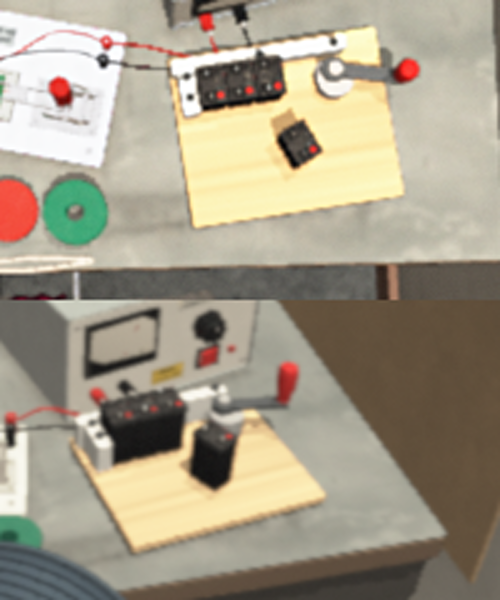

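```bash
python3 - <<'E'
from h import *
for n in ("top","side"):
    c=camera(n); W=cloud(c); I=c["pixels"].astype(int)
    X,Y,Z=W[...,0],W[...,1],W[...,2]
    roi=(X>.3)&(X<.62)&(Y>-.45)&(Y<-.1)
    wood=roi&(abs(Z-.012)<.012)&(I[...,2]-I[...,0]>45)&(I[...,1]-I[...,0]>25)
    k,lab,st,_=cv2.connectedComponentsWithStats(wood.astype(np.uint8)); m=lab==1+np.argmax(st[1:,4])
    r=cv2.minAreaRect(W[m][:,:2].astype(np.float32)*1000)
    print(n,"board",r,cv2.boxPoints(r).round(1).tolist(),np.median(Z[m]))
    dark=roi&(Z>.058)&(Z<.075)&(X>.40)&(X<.56)
    k,lab,st,ce=cv2.connectedComponentsWithStats(dark.astype(np.uint8))
    for i in range(1,k):
        if st[i,4]>25:
            p=W[lab==i]; print(st[i],"med",np.median(p,0).round(4),cv2.minAreaRect(p[:,:2].astype(np.float32)*1000))
    red=roi&(I[...,2]>140)&(I[...,1]<80)&(Z>.03)&(Y<-.35)
    p=W[red]; print("knob",len(p),p.mean(0).round(4),p.min(0).round(3),p.max(0).round(3))
    ps=(X>.45)&(X<.75)&(Y>-.45)&(Y<-.0)&(Z>.09); p=W[ps]; print("supply",np.percentile(p,[1,99],axis=0).round(3))
E
```

```text
top board ((451.34771728515625, -281.60906982421875), (132.51031494140625, 188.04067993164062), 7.410636901855469) [[373.5, -196.89999389648438], [397.79998779296875, -383.3999938964844], [529.2000122070312, -366.29998779296875], [504.8999938964844, -179.8000030517578]] 0.011742746986667663
[298 151  29   6  39] med [ 0.5522 -0.205   0.0652] ((552.8737182617188, -211.33718872070312), (5.754335403442383, 59.61460876464844), 5.482329368591309)
[308 172  37  21 546] med [ 0.4937 -0.2385  0.0631] ((494.2315368652344, -238.8247833251953), (33.68932342529297, 73.04884338378906), 7.275094985961914)
[342 197  17  19 184] med [ 0.4414 -0.2865  0.0628] ((440.9793395996094, -286.81756591796875), (32.719139099121094, 23.855182647705078), 28.860143661499023)
knob 53 [ 0.5032 -0.3728  0.0776] [ 0.489 -0.381  0.039] [ 0.594 -0.356  0.085]
supply [[ 0.553 -0.416  0.098]
 [ 0.746 -0.15   0.518]]
side board ((460.5191955566406, -287.8949890136719), (152.7133331298828, 193.84432983398438), 7.136373043060303) [[372.70001220703125, -201.1999969482422], [396.79998779296875, -393.6000061035156], [548.2999877929688, -374.6000061035156], [524.2000122070312, -182.1999969482422]] 0.011844266962029726
[284 170  32  12 162] med [ 0.5537 -0.2135  0.0666] ((553.7625732421875, -219.61387634277344), (11.300336837768555, 73.74522399902344), 1.0700229406356812)
[371 180   9   7  50] med [ 0.4911 -0.3757  0.0667] ((492.1081237792969, -377.1239318847656), (17.81475830078125, 9.121366500854492), 61.29579162597656)
[300 184  36  18 360] med [ 0.4906 -0.2416  0.0631] ((493.3896179199219, -243.2102813720703), (35.69670867919922, 72.79634094238281), 8.737201690673828)
[337 198  19  13 137] med [ 0.4388 -0.2909  0.0632] ((440.9215087890625, -291.16436767578125), (34.458282470703125, 26.016340255737305), 37.044822692871094)
knob 64 [ 0.4918 -0.3769  0.0705] [ 0.488 -0.384  0.044] [ 0.5   -0.371  0.083]
supply [[ 0.475 -0.415  0.092]
 [ 0.746 -0.095  0.402]]
```

Request:
{"api": "step_arm", "payload": {
  "rows": [
    [0.04,-0.06,0,0,0,4],
    [0.04,-0.06,0,0,0,4],
    [0.04,-0.06,0,0,0,4],
    [0.03,-0.06,0,0,0,4],
    [0,-0.062,0,0,0,4],
    [0,-0.062,0,0,0,4],
    [0,-0.062,0,0,0,4],
    [0,-0.062,0,0,0,4],
    [0,-0.062,0,0,0,0],
    [0,-0.062,0,0,0,0],
    [0,-0.062,0,0,0,0],
    [0,-0.062,0,0,0,0]
  ],
  "jaw": 0
}}

```text
time: 2.1
position: [0.3915, -0.1417, 0.4052]
tool_rot: [-0.065, 0.998, -0.0, 0.001]
ft_force: [1.3, -0.1, 0.9]
grip_width: 0.0004
grip_force: 0.0
```

Request:
{"api": "step_arm", "payload": {
  "rows": [
    [0,-0.04,-0.02,0,0,0],
    [0,-0.04,-0.02,0,0,0],
    [0,0,0,0,0,0],
    [0,0,0,0,0,0]
  ]
}}

```text
time: 2.6
position: [0.3916, -0.2191, 0.3648]
tool_rot: [-0.065, 0.998, 0.001, -0.0]
ft_force: [0.3, -0.0, 0.3]
grip_width: 0.0001
grip_force: 0.0
```

```bash
cat >> h.py <<'E'
from scipy.spatial.transform import Rotation as Ro
def wcloud(o,c):
    T=np.eye(4); T[:3,:3]=Ro.from_quat(o["tool_rot"]).as_matrix(); T[:3,3]=o["position"]
    return cloud({**c,"extrinsics":T@np.array(c["mount"])})
E
python3 - <<'E'
from h import *
o=get_obs(); c=camera("wrist"); W=wcloud(o,c); cv2.imwrite("pics/w1.png",c["pixels"])
np.savez("w1.npz",W=W); print(o["position"],o["tool_rot"],o["grip_width"],np.array(c["mount"]).round(3),c["fov_y"])
X,Y,Z=W[...,0],W[...,1],W[...,2]; I=c["pixels"].astype(int)
roi=(X>.3)&(X<.62)&(Y>-.45)&(Y<-.1)
wood=roi&(abs(Z-.012)<.012)&(I[...,2]-I[...,0]>45)
print("board",cv2.minAreaRect(W[wood][:,:2].astype(np.float32)*1000),np.median(Z[wood]))
m=roi&(Z>.058)&(Z<.075)&(X<.55)
k,lab,st,ce=cv2.connectedComponentsWithStats(m.astype(np.uint8))
for i in range(1,k):
    if st[i,4]>100: p=W[lab==i]; print(st[i],np.median(p,0).round(4),cv2.minAreaRect(p[:,:2].astype(np.float32)*1000))
E
```

```text
[ 0.39157424 -0.21905482  0.36479917] [-6.46108492e-02  9.97910373e-01  5.05740845e-04 -2.62643966e-04] 0.00012096661826968303 [[ 0.001  0.959  0.283  0.078]
 [ 1.    -0.001 -0.     0.001]
 [ 0.     0.283 -0.959  0.02 ]
 [ 0.     0.     0.     1.   ]] 71.54786184759767
board ((434.9594421386719, -322.0423889160156), (269.87408447265625, 156.52578735351562), 81.8428726196289) 0.012132881321719302
[189 225  35  30 669] [ 0.4369 -0.2876  0.0633] ((438.8667907714844, -287.974853515625), (32.5372314453125, 23.911230087280273), 29.95498275756836)
```

View pics/w1.png

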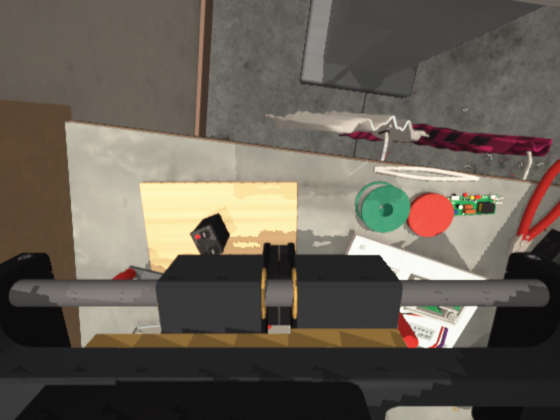

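Request:
{"api": "step_arm", "payload": {
  "rows": [
    [0.023,-0.015,-0.03,0,0,0],
    [0.023,-0.0145,-0.03,0,0,0],
    [0,0,-0.03,0,0,0],
    [0,0,-0.03,0,0,0],
    [0,0,-0.02,0,0,0],
    [0,0,-0.01,0,0,0],
    [0,0,-0.009,0,0,0],
    [0,0,0,0,0,0]
  ]
}}

```text
time: 3.65
position: [0.4379, -0.2487, 0.2059]
tool_rot: [-0.065, 0.998, -0.0, 0.0]
ft_force: [-1.0, 0.3, 0.3]
grip_width: 0.0005
grip_force: 0.0
```

```bash
python3 - <<'E'
from h import *
o=get_obs(); print(o["position"],o["ft_force"])
a=camera("top")["pixels"]; b=camera("side")["pixels"]
cv2.imwrite("pics/c2.png",cv2.resize(np.vstack([a[150:270,270:430],b[150:270,260:420]]),None,fx=2.5,fy=2.5,interpolation=2))
E
```

```text
[ 0.43792289 -0.24871083  0.20586877] [-0.96653318  0.2984823   0.33130663]
```

View pics/c2.png

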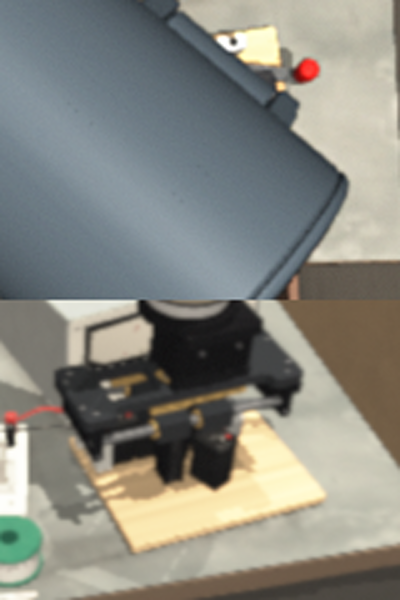

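Request:
{"api": "step_arm", "payload": {
  "rows": [
    [0.0005,-0.004,0,0,0,0],
    [0.0005,-0.004,0,0,0,0],
    [0.0004,-0.003,0,0,0,0],
    [0.0004,-0.003,0,0,0,0],
    [0.0004,-0.003,0,0,0,0],
    [0.0004,-0.003,0,0,0,0],
    [0.0004,-0.003,0,0,0,0],
    [0.0003,-0.0025,0,0,0,0],
    [0,0,0,0,0,0]
  ]
}}

```text
time: 4.88
position: [0.4411, -0.2748, 0.2057]
tool_rot: [-0.065, 0.998, -0.0, 0.0]
ft_force: [-0.7, 1.0, 0.3]
grip_width: 0.0006
grip_force: 0.2
```

```bash
cat > s.py <<'E'
from h import *
O=np.array([.465,-.2845]); a=np.radians(7.4); R=np.array([[np.cos(a),-np.sin(a)],[np.sin(a),np.cos(a)]])
def tops(n):
    o=get_obs(); c=camera(n); W=wcloud(o,c) if n=="wrist" else cloud(c)
    m=(W[...,2]>.056)&(W[...,2]<.075)&(W[...,0]>.38)&(W[...,0]<.54)&(W[...,1]>-.36)&(W[...,1]<-.18)&(c["pixels"].max(-1)<255)
    k,lab,st,ce=cv2.connectedComponentsWithStats(m.astype(np.uint8))
    for i in range(1,k):
        if st[i,4]>40:
            p=(W[lab==i][:,:2]-O)@R; r=cv2.minAreaRect(p.astype(np.float32)*1000); print(n,st[i],np.round(r[0],1),np.round(r[1],1),round(r[2],1))
    return c
E
python3 - <<'E'
from s import *
print(get_obs()["position"],get_obs()["ft_force"])
tops("wrist"); b=tops("side")["pixels"]
cv2.imwrite("pics/c3.png",cv2.resize(b[150:270,260:420],None,fx=3,fy=3,interpolation=2))
E
```

```text
[ 0.44109713 -0.27477153  0.20569703] [-0.71361644  1.02986122  0.2538504 ]
wrist [204 247  34   8 137] [-43.7 -14.6] [ 4.1 16. ] 0.5
wrist [265 267  28  13 232] [-33.3  13.5] [ 3.3 13.2] 1.0
wrist [268 307  22  19 416] [-18.6  13.4] [11.   9.6] 0.3
side [332 199  30  12 181] [-28.7  -4.6] [59.2 29. ] 83.3
```

View pics/c3.png

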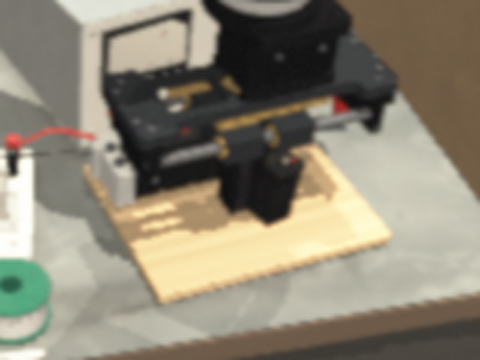

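Request:
{"api": "step_arm", "payload": {
  "rows": [
    [-0.001,0.008,0,0,0,0],
    [-0.0145,-0.0019,0,0,0,0],
    [-0.0145,-0.0019,0,0,0,0],
    [-0.0145,-0.0019,0,0,0,0],
    [0.0015,-0.0112,0,0,0,0],
    [0.0015,-0.0112,0,0,0,0],
    [0.0015,-0.0112,0,0,0,0],
    [0,0,0,0,0,0]
  ]
}}

```text
time: 5.98
position: [0.4017, -0.3073, 0.2058]
tool_rot: [-0.064, 0.998, -0.001, 0.001]
ft_force: [0.7, -0.2, 0.4]
grip_width: 0.0006
grip_force: 0.0
```

Request:
{"api": "step_arm", "payload": {
  "rows": [
    [0.004,0.0005,0,0,0,0],
    [0.0035,0.0005,0,0,0,0],
    [0.0035,0.0005,0,0,0,0],
    [0.0035,0.0004,0,0,0,0],
    [0.0035,0.0004,0,0,0,0],
    [0.0035,0.0004,0,0,0,0],
    [0.0035,0.0005,0,0,0,0],
    [0.0035,0.0004,0,0,0,0],
    [0.0035,0.0005,0,0,0,0],
    [0.0035,0.0005,0,0,0,0],
    [0.0032,0.0004,0,0,0,0],
    [0,0,0,0,0,0]
  ]
}}

```text
time: 7.48
position: [0.4401, -0.3008, 0.2058]
tool_rot: [-0.065, 0.998, -0.0, 0.0]
ft_force: [0.8, -0.7, -0.2]
grip_width: 0.0008
grip_force: 0.0
```

```bash
python3 - <<'E'
from s import *
o=get_obs(); print(o["position"],(o["position"][:2]-O)@R*1000)
tops("wrist"); b=tops("side")["pixels"]; a=camera("top")["pixels"]
cv2.imwrite("pics/c4.png",cv2.resize(np.vstack([a[150:270,270:430],b[150:270,260:420]]),None,fx=2.5,fy=2.5,interpolation=2))
E
```

```text
[ 0.44013065 -0.30083967  0.2057852 ] [-26.76669163 -13.00051743]
wrist [265 267  28  13 233] [-37.5 -12.4] [13.2  2.9] 89.4
wrist [268 307  22  27 590] [-17.  -12.4] [22.4 10.5] 0.6
wrist [385 407  57  13 519] [45.5 60.9] [10.1 32.6] 3.1
side [300 189  15  12 114] [33.4 62.7] [34.3 22.1] 3.4
side [344 200  17  10  84] [-32.3 -12.3] [34.  18.2] 55.1
```

View pics/c4.png

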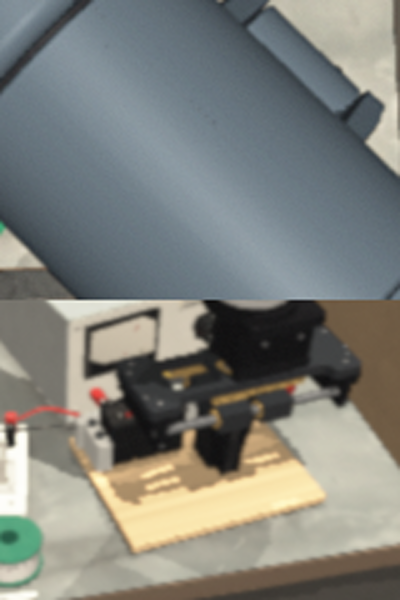

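Request:
{"api": "step_arm", "payload": {
  "rows": [
    [-0.02,-0.003,0,0,0,0],
    [0,0,0.06,0,0,0],
    [0,0.03,0.06,0,0,0],
    [0,0.06,0.02,0,0,0],
    [0,0.06,0,0,0,0],
    [0,0.06,0,0,0,0],
    [0,0.06,0,0,0,0],
    [0,0.06,0,0,0,0],
    [0,0,0,0,0,0]
  ]
}}

```text
time: 8.75
position: [0.4174, 0.0266, 0.3412]
tool_rot: [-0.068, 0.998, 0.001, -0.001]
ft_force: [-0.3, -0.6, 1.1]
grip_width: 0.0002
grip_force: 0.0
```

```bash
python3 - <<'E'
from s import *
o=get_obs(); print(o["position"])
b=tops("side")["pixels"]; a=tops("top")["pixels"]
cv2.imwrite("pics/c5.png",cv2.resize(np.vstack([a[150:270,270:430],b[150:270,260:420]]),None,fx=2.5,fy=2.5,interpolation=2))
E
```

```text
[0.41743442 0.02663898 0.34116902]
side [300 184  36  18 374] [33.9 37.4] [34.7 72.9] 0.4
side [339 190  16  13 134] [  2.  -17.9] [33.9 23.9] 2.5
top [308 172  37  21 551] [34.7 41.6] [72.7 33.4] 89.8
top [348 185  14  17 187] [  2.8 -14.2] [24.9 33.1] 89.5
```

View pics/c5.png

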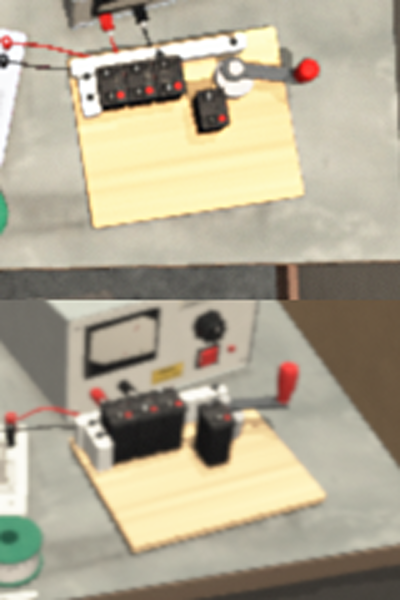

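Request:
{"api": "step_arm", "payload": {
  "rows": [
    [0.0088,-0.0611,0,0,0,0],
    [0.0088,-0.0611,0,0,0,0],
    [0.0088,-0.0611,0,0,0,0],
    [0.0088,-0.0612,0,0,0,0],
    [0.0088,-0.0612,0,0,0,0],
    [0.0088,-0.0612,0,0,0,0],
    [0,0,-0.045,0,0,0],
    [0,0,-0.045,0,0,0],
    [0,0,-0.03,0,0,0],
    [0,0,-0.013,0,0,0],
    [0,0,0,0,0,0]
  ]
}}

```text
time: 10.22
position: [0.4715, -0.3447, 0.2078]
tool_rot: [-0.064, 0.998, 0.0, -0.0]
ft_force: [1.0, -0.5, 0.2]
grip_width: 0.0004
grip_force: 0.0
```

```bash
python3 - <<'E'
from s import *
o=get_obs(); print(o["position"],(o["position"][:2]-O)@R*1000,o["ft_force"])
E
```

```text
[ 0.47150808 -0.34471738  0.2077975 ] [ -1.3018612  -60.55405256] [ 1.00557109 -0.53515424  0.21256992]
```

Request:
{"api": "step_arm", "payload": {
  "rows": [
    [-0.0007,0.005,0,0,0,0],
    [-0.0005,0.004,0,0,0,0],
    [-0.0004,0.003,0,0,0,0],
    [-0.0003,0.0025,0,0,0,0],
    [-0.0004,0.003,0,0,0,0],
    [-0.0003,0.0023,0,0,0,0],
    [0,0,0,0,0,0]
  ]
}}

```text
time: 11.1
position: [0.4701, -0.3236, 0.2085]
tool_rot: [-0.065, 0.998, -0.0, 0.0]
ft_force: [-0.7, -0.5, 0.6]
grip_width: 0.0004
grip_force: 0.7
```

```bash
python3 - <<'E'
from s import *
o=get_obs(); print(o["position"],(o["position"][:2]-O)@R*1000,o["ft_force"])
tops("wrist");tops("side")
E
```

```text
[ 0.47007438 -0.32356868  0.20845965] [ 2.42028046e-04 -3.93968397e+01] [-0.72153889 -0.53085929  0.63451637]
wrist [264 265  30  15 292] [-10.7 -38.7] [14.4  3. ] 89.6
wrist [ 397  313   98   35 2978] [23.9 48.1] [53.4 17.4] 89.6
side [300 187  28  15 268] [33.7 47.2] [35.1 53.3] 1.6
side [339 189  27  14 222] [  1.7 -31.2] [34.6 53.4] 0.3
```

Request:
{"api": "step_arm", "payload": {
  "rows": [
    [0.0013,-0.01,0,0,0,0],
    [-0.019,-0.0025,0,0,0,0],
    [-0.019,-0.0025,0,0,0,0],
    [-0.0016,0.0123,0,0,0,0],
    [-0.0016,0.0123,0,0,0,0],
    [-0.0016,0.0122,0,0,0,0],
    [0,0,0,0,0,0]
  ]
}}

```text
time: 12.08
position: [0.4285, -0.3002, 0.2084]
tool_rot: [-0.066, 0.998, 0.001, -0.0]
ft_force: [-0.4, -0.3, 0.3]
grip_width: 0.0006
grip_force: 0.0
```

Request:
{"api": "step_arm", "payload": {
  "rows": [
    [0.0035,0.0005,0,0,0,0],
    [0.0035,0.0004,0,0,0,0],
    [0.0035,0.0005,0,0,0,0],
    [0.0035,0.0004,0,0,0,0],
    [0.0035,0.0005,0,0,0,0],
    [0.0035,0.0004,0,0,0,0],
    [0.0035,0.0005,0,0,0,0],
    [0.0035,0.0004,0,0,0,0],
    [0.0035,0.0005,0,0,0,0],
    [0.0035,0.0004,0,0,0,0],
    [0,0,0,0,0,0]
  ]
}}

```text
time: 13.45
position: [0.4643, -0.2977, 0.2084]
tool_rot: [-0.065, 0.998, -0.001, 0.001]
ft_force: [-0.5, -1.0, -0.1]
grip_width: 0.0006
grip_force: 0.1
```

```bash
python3 - <<'E'
from s import *
o=get_obs(); print(o["position"],(o["position"][:2]-O)@R*1000,o["ft_force"],o["moment"])
tops("wrist");tops("side")
E
```

```text
[ 0.46432264 -0.29772066  0.20843799] [ -2.37447685 -13.02330562] [-0.54612019 -0.98183329 -0.10083626] [0.07950741 0.09103422 0.00608446]
wrist [264 265  30  15 289] [-12.9 -12.6] [ 2.9 14.4] 0.7
wrist [ 397  317   57   31 1515] [22.4 62.1] [29.7 14.7] 89.1
wrist [268 325  22   9 179] [ 14.3 -12.6] [15.  10.7] 1.0
side [300 189  16  13 125] [31.9 61.3] [33.6 24.5] 1.6
side [338 192  18  11  94] [-3.4 -9.7] [39.5 22.4] 37.8
```

Request:
{"api": "step_arm", "payload": {
  "rows": [
    [0.0025,0.0003,0,0,0,0],
    [0.0025,0.0003,0,0,0,0],
    [0.002,0.0003,0,0,0,0],
    [0,0,0,0,0,0]
  ]
}}

```text
time: 14.05
position: [0.4707, -0.2965, 0.2085]
tool_rot: [-0.065, 0.998, -0.0, 0.0]
ft_force: [0.5, -0.7, -0.1]
grip_width: 0.0005
grip_force: 0.0
```

Request:
{"api": "step_arm", "payload": {
  "rows": [
    [0.0015,0.0002,0,0,0,0],
    [0.001,0.0001,0,0,0,0]
  ]
}}

```text
time: 14.3
position: [0.4728, -0.2961, 0.2084]
tool_rot: [-0.065, 0.998, 0.0, -0.0]
ft_force: [-3.2, -1.1, 2.2]
grip_width: 0.0007
grip_force: 2.0
```

Request:
{"api": "step_arm", "payload": {
  "rows": [
    [0.001,0.0001,0,0,0,0]
  ]
}}

```text
time: 14.42
position: [0.4732, -0.2961, 0.2085]
tool_rot: [-0.065, 0.998, 0.0, -0.001]
ft_force: [-7.7, -2.6, 4.8]
grip_width: 0.0005
grip_force: 3.8
```

Request:
{"api": "step_arm", "payload": {
  "rows": [
    [0.0005,0,0,0,0,0],
    [-0.015,-0.002,0,0,0,0],
    [-0.015,-0.002,0.01,0,0,0],
    [0,0,0.06,0,0,0],
    [0,0.03,0.06,0,0,0],
    [0,0.06,0,0,0,0],
    [0,0.06,0,0,0,0],
    [0,0.06,0,0,0,0],
    [0,0.06,0,0,0,0],
    [0,0.06,0,0,0,0],
    [0,0,0,0,0,0]
  ]
}}

```text
time: 15.8
position: [0.4427, 0.0314, 0.3347]
tool_rot: [-0.068, 0.998, 0.001, -0.0]
ft_force: [-0.0, -0.9, 0.7]
grip_width: 0.0001
grip_force: 0.0
```

```bash
python3 - <<'E'
from s import *
o=get_obs(); print(o["position"])
b=tops("side"); a=tops("top")
for n,c in (("side",b),("top",a)):
    W=cloud(c); I=c["pixels"].astype(int)
    m=(I[...,2]>140)&(I[...,1]<80)&(abs(W[...,1]+.377)<.03)&(abs(W[...,0]-.49)<.03)&(W[...,2]>.03)
    print("knob",np.median(W[m],0).round(4),(np.median(W[m],0)[:2]-O)@R*1000)
    # obstacles near the knob's far side, rack frame
    P=(W[...,:2]-O)@R
    m=(P[...,0]>.072)&(P[...,0]<.16)&(P[...,1]>-.22)&(P[...,1]<.05)&(W[...,2]>.05)
    for y0 in np.arange(-.22,.05,.03):
        q=m&(P[...,1]>=y0)&(P[...,1]<y0+.03)
        if q.sum(): print(n,round(y0,2),np.percentile(P[q][:,0],[1,5,20]).round(3),W[q][:,2].min().round(3),W[q][:,2].max().round(3))
cv2.imwrite("pics/c6.png",cv2.resize(np.vstack([a["pixels"][110:250,270:470],b["pixels"][110:250,260:460]]),None,fx=2.1,fy=2.1,interpolation=2))
E
```

```text
[0.44274218 0.03139896 0.33472425]
side [300 182  48  20 499] [33.5 22.3] [ 37.1 102.1] 0.5
top [345 170  14  17 186] [ 34.8 -12. ] [24.3 33.3] 89.6
top [308 172  37  21 550] [34.9 41.6] [72.5 33.5] 90.0
knob [ 0.491  -0.376   0.0705] [ 14.02042498 -94.09891433]
side -0.22 [0.075 0.075 0.075] 0.257 0.257
side -0.16 [0.133 0.134 0.136] 0.214 0.415
side -0.13 [0.117 0.119 0.121] 0.05 0.33
side -0.1 [0.098 0.111 0.116] 0.05 0.126
side -0.07 [0.095 0.097 0.108] 0.05 0.126
side -0.04 [0.107 0.108 0.109] 0.05 0.126
side -0.01 [0.096 0.097 0.099] 0.05 0.126
side 0.02 [0.093 0.094 0.096] 0.051 0.126
knob [ 0.4954 -0.3737  0.0808] [ 18.65126984 -92.36454733]
top -0.22 [0.072 0.073 0.076] 0.05 0.52
top -0.19 [0.149 0.149 0.15 ] 0.517 0.519
top -0.16 [0.132 0.133 0.135] 0.264 0.522
top -0.13 [0.12  0.121 0.139] 0.051 0.375
top -0.1 [0.106 0.116 0.118] 0.051 0.128
top -0.07 [0.096 0.099 0.11 ] 0.05 0.13
top -0.04 [0.109 0.11  0.112] 0.051 0.129
top -0.01 [0.098 0.1   0.107] 0.059 0.129
top 0.02 [0.095 0.097 0.102] 0.056 0.13
```

View pics/c6.png

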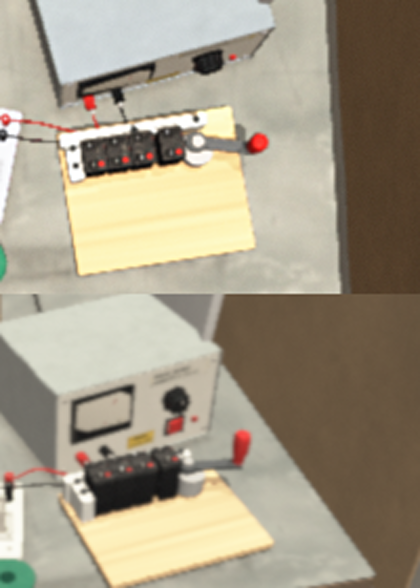

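```bash
python3 - <<'E'
from s import *
print(get_obs()["q"])
for n in ("side","top"):
    c=camera(n); W=cloud(c); P=(W[...,:2]-O)@R
    for x0 in (-.05,0,.05,.08,.1,.12):
        m=(P[...,0]>x0)&(P[...,0]<x0+.03)&(P[...,1]<-.11)&(P[...,1]>-.35)&(W[...,2]>.1)&(W[...,2]<.4)
        if m.sum()>3: print(n,x0,m.sum(),np.percentile(P[m][:,1],[50,90,97,100]).round(3))
E
```

```text
[-1.88676824e-01  4.05990316e-01  1.94383609e+00 -2.81291902e-04
  7.90664384e-01 -1.89090641e+00]
side -0.05 1478 [-0.211 -0.209 -0.208 -0.206]
side 0 1333 [-0.217 -0.215 -0.214 -0.213]
side 0.05 1174 [-0.222 -0.22  -0.219 -0.218]
side 0.08 1065 [-0.225 -0.223 -0.223 -0.221]
side 0.1 1048 [-0.228 -0.225 -0.118 -0.11 ]
side 0.12 1822 [-0.228 -0.121 -0.114 -0.11 ]
top -0.05 1275 [-0.206 -0.204 -0.204 -0.202]
top 0 1265 [-0.212 -0.21  -0.21  -0.209]
top 0.05 1235 [-0.217 -0.216 -0.215 -0.214]
top 0.08 1209 [-0.22  -0.219 -0.218 -0.217]
top 0.1 1219 [-0.223 -0.221 -0.22  -0.11 ]
top 0.12 1880 [-0.224 -0.119 -0.113 -0.11 ]
```

Request:
{"api": "step_arm", "payload": {
  "rows": [
    [0.0113,-0.057,0,0,0,0],
    [0.0113,-0.057,0,0,0,0],
    [0.0113,-0.057,0,0,0,0],
    [0.0114,-0.057,0,0,0,0],
    [0.0114,-0.057,0,0,0,0],
    [0.0114,-0.057,0,0,0,0],
    [0.0114,-0.054,0,0,0,0],
    [0,0,0,0,0,0],
    [0,0,0,0,0,0]
  ]
}}

```text
time: 17.12
position: [0.5224, -0.3694, 0.3336]
tool_rot: [-0.063, 0.998, 0.001, -0.001]
ft_force: [-1.8, -0.4, 0.1]
grip_width: 0.0003
grip_force: 0.0
```

```bash
python3 - <<'E'
from s import *
o=get_obs(); print(o["position"],(o["position"][:2]-O)@R*1000,o["ft_force"])
E
```

```text
[ 0.52239231 -0.36941529  0.33362667] [ 45.97758571 -91.5999231 ] [-1.82618338 -0.44590158  0.10213887]
```

Request:
{"api": "step_arm", "payload": {
  "rows": [
    [0,0,-0.03,0,0,0],
    [0,0,-0.03,0,0,0],
    [0,0,-0.02,0,0,0],
    [0,0,-0.012,0,0,0],
    [0,0,-0.0075,0,0,0],
    [0,0,0,0,0,0]
  ]
}}

```text
time: 17.88
position: [0.5239, -0.3678, 0.2348]
tool_rot: [-0.065, 0.998, 0.0, -0.0]
ft_force: [0.3, 0.2, 0.1]
grip_width: 0.0005
grip_force: 0.0
```

```bash
python3 - <<'E'
from s import *
o=get_obs(); print(o["position"],(o["position"][:2]-O)@R*1000,o["ft_force"])
b=camera("side")["pixels"]
cv2.imwrite("pics/c7.png",cv2.resize(b[120:250,290:450],None,fx=3,fy=3,interpolation=2))
E
```

```text
[ 0.52393497 -0.36784105  0.2347795 ] [ 47.71014967 -90.23748537] [0.26634189 0.20783976 0.05475612]
```

View pics/c7.png

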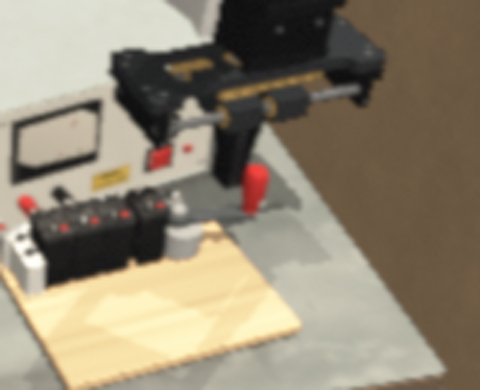

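Request:
{"api": "step_arm", "payload": {
  "rows": [
    [-0.0045,0.0005,0,0,0,0],
    [-0.004,0.0005,0,0,0,0],
    [-0.0035,0.0005,0,0,0,0],
    [-0.0035,0.0005,0,0,0,0],
    [-0.0035,0.0005,0,0,0,0],
    [-0.0035,0.0005,0,0,0,0],
    [-0.0035,0.0005,0,0,0,0],
    [-0.0035,0.0006,0,0,0,0],
    [-0.0035,0.0006,0,0,0,0],
    [-0.0035,0.0006,0,0,0,0],
    [-0.0035,0.0006,0,0,0,0],
    [-0.0035,0.0005,0,0,0,0]
  ]
}}

```text
time: 19.42
position: [0.4813, -0.3595, 0.2344]
tool_rot: [-0.063, 0.998, 0.003, 0.001]
ft_force: [13.2, 11.0, 1.3]
grip_width: 0.0002
grip_force: 7.3
```

```bash
python3 - <<'E'
from s import *
o=get_obs(); print(o["position"],(o["position"][:2]-O)@R*1000,o["ft_force"])
for n in ("side","top","wrist"):
    c=camera(n); W=cloud(c) if n!="wrist" else wcloud(o,c); I=c["pixels"].astype(int); P=(W[...,:2]-O)@R
    m=(I[...,2]>110)&(I[...,1]<80)&(P[...,1]<-.005)&(P[...,1]>-.13)&(abs(P[...,0])<.06)&(W[...,2]>.04)
    if m.sum()>3: print(n,m.sum(),(np.median(P[m],0)*1000).round(1),np.median(W[m],0))
E
```

```text
[ 0.48131657 -0.35951425  0.23438968] [  6.51917162 -76.49096948] [13.20463346 10.99924958  1.26818426]
side 108 [-15.3 -74.3] [ 0.4595796  -0.36014778  0.07065367]
wrist 1202 [-16.6 -74.1] [ 0.45812127 -0.36003016  0.07970378]
```

Request:
{"api": "step_arm", "payload": {
  "rows": [
    [0.006,0.0008,0,0,0,0],
    [0,0,0.03,0,0,0],
    [0,0,0.03,0,0,-10],
    [-0.004,0,0,0,0,-10],
    [-0.004,0,0,0,0,-10],
    [-0.004,0,0,0,0,-10],
    [-0.004,-0.005,0,0,0,-10],
    [-0.004,-0.005,0,0,0,-10],
    [-0.004,-0.005,0,0,0,-10],
    [-0.0045,-0.005,0,0,0,-10],
    [0,-0.0054,0,0,0,-10],
    [0,0,0,0,0,0]
  ]
}}

```text
time: 21.08
position: [0.457, -0.3866, 0.2941]
tool_rot: [0.659, 0.752, -0.0, -0.001]
ft_force: [-0.6, 0.1, 0.4]
grip_width: 0.0006
grip_force: 0.0
```

```bash
python3 - <<'E'
from s import *
o=get_obs(); print(o["position"],(o["position"][:2]-O)@R*1000,o["ft_force"],o["q"],Ro.from_quat(o["tool_rot"]).as_matrix()[:2].round(3))
E
```

```text
[ 0.45701564 -0.38656971  0.29411844] [ -21.06398984 -100.1912396 ] [-0.57914439  0.05867095  0.37529066] [-8.88340928e-01  6.35155069e-01  1.59502416e+00 -1.57187710e-03
  9.14015244e-01 -1.01870080e+00] [[-0.131  0.991 -0.003]
 [ 0.991  0.131  0.001]]
```

Request:
{"api": "step_arm", "payload": {
  "rows": [
    [0,0,-0.03,0,0,0],
    [0,0,-0.02,0,0,0],
    [0,0,-0.01,0,0,0],
    [0,0,0,0,0,0],
    [-0.0006,0.0045,0,0,0,0],
    [-0.0006,0.0045,0,0,0,0],
    [-0.0006,0.0045,0,0,0,0],
    [-0.0006,0.0045,0,0,0,0],
    [-0.0006,0.0045,0,0,0,0],
    [-0.0006,0.0045,0,0,0,0]
  ]
}}

```text
time: 22.32
position: [0.4545, -0.3605, 0.236]
tool_rot: [0.659, 0.752, -0.001, 0.002]
ft_force: [-4.2, -6.6, 0.6]
grip_width: 0.0007
grip_force: 3.2
```

Request:
{"api": "step_arm", "payload": {
  "rows": [
    [-0.0006,0.0045,0,0,0,0],
    [-0.0006,0.0045,0,0,0,0],
    [-0.0006,0.0045,0,0,0,0],
    [-0.0006,0.0045,0,0,0,0],
    [-0.0006,0.004,0,0,0,0]
  ]
}}

```text
time: 22.95
position: [0.4508, -0.3415, 0.2361]
tool_rot: [0.658, 0.753, -0.004, 0.004]
ft_force: [-8.1, -12.7, -0.2]
grip_width: 0.0001
grip_force: 6.6
```

```bash
cat >k.py <<'E'
from s import *
o=get_obs(); print(o["position"],(o["position"][:2]-O)@R*1000,o["ft_force"])
for n in ("side","wrist"):
    c=camera(n); W=cloud(c) if n!="wrist" else wcloud(o,c); I=c["pixels"].astype(int); P=(W[...,:2]-O)@R
    m=(I[...,2]>110)&(I[...,1]<80)&(P[...,1]<.02)&(P[...,1]>-.13)&(abs(P[...,0]+.03)<.05)&(W[...,2]>.035)&(W[...,2]<.09)
    if m.sum()>3: print(n,m.sum(),(np.median(P[m],0)*1000).round(1),np.median(W[m],0))
E
python3 k.py
```

```text
[ 0.45077382 -0.34151859  0.23605451] [-21.45143562 -54.71141961] [ -8.10193563 -12.67883961  -0.24803645]
side 115 [-26.4 -37.6] [ 0.44376871 -0.32519641  0.07014479]
wrist 1148 [-22.8 -33.1] [ 0.44654462 -0.32027293  0.08003998]
```

Request:
{"api": "step_arm", "payload": {
  "rows": [
    [-0.0005,0.004,0,0,0,0],
    [-0.0005,0.004,0,0,0,0],
    [-0.0004,0.003,0,0,0,0],
    [-0.0004,0.003,0,0,0,0]
  ]
}}

```text
time: 23.55
position: [0.4499, -0.3288, 0.2365]
tool_rot: [0.658, 0.753, -0.004, 0.007]
ft_force: [-8.7, -22.8, -3.4]
grip_width: 0.0007
grip_force: 10.3
```

Request:
{"api": "step_arm", "payload": {
  "rows": [
    [-0.0004,0.003,0,0,0,0],
    [-0.0003,0.002,0,0,0,0]
  ]
}}

```text
time: 23.8
position: [0.4501, -0.3233, 0.2365]
tool_rot: [0.659, 0.752, -0.003, 0.007]
ft_force: [-3.4, -18.7, -4.0]
grip_width: 0.0005
grip_force: 7.8
```

```bash
python3 k.py
```

```text
[ 0.45008862 -0.32329132  0.23652319] [-19.78333895 -36.54770867] [ -3.39219942 -18.71180438  -3.96471328]
side 117 [-22.  -19.4] [ 0.44573869 -0.30687699  0.0698938 ]
wrist 1211 [-19.  -15.2] [ 0.44819116 -0.30200147  0.07968445]
```

Request:
{"api": "step_arm", "payload": {
  "rows": [
    [-0.0002,0.0015,0,0,0,0],
    [-0.0002,0.0015,0,0,0,0]
  ]
}}

```text
time: 24.15
position: [0.45, -0.3218, 0.2366]
tool_rot: [0.658, 0.753, -0.004, 0.009]
ft_force: [-4.8, -22.9, -6.3]
grip_width: 0.0003
grip_force: 10.0
```

Request:
{"api": "step_arm", "payload": {
  "rows": [
    [-0.0002,0.0015,0,0,0,0]
  ]
}}

```text
time: 24.28
position: [0.4503, -0.319, 0.2366]
tool_rot: [0.66, 0.751, -0.002, 0.008]
ft_force: [4.9, -7.4, -0.4]
grip_width: 0.0004
grip_force: 5.5
```

```bash
python3 k.py
```

```text
[ 0.4502693  -0.318997    0.23661357] [-19.0510764  -32.31243297] [ 4.88181683 -7.42762416 -0.40881806]
side 114 [-20.  -14.6] [ 0.4470621  -0.30164296  0.0707207 ]
wrist 1187 [-16.8 -10.2] [ 0.44983555 -0.29689883  0.0797741 ]
```

Request:
{"api": "step_arm", "payload": {
  "rows": [
    [-0.0002,0.0015,0,0,0,0],
    [0,0,0,0,0,0]
  ]
}}

```text
time: 24.62
position: [0.4507, -0.317, 0.2368]
tool_rot: [0.659, 0.752, -0.002, 0.009]
ft_force: [1.4, -13.0, -2.1]
grip_width: 0.0005
grip_force: 6.2
```

Request:
{"api": "step_arm", "payload": {
  "rows": [
    [-0.0002,0.0015,0,0,0,0]
  ]
}}

```text
time: 24.75
position: [0.4507, -0.3164, 0.2369]
tool_rot: [0.659, 0.752, -0.003, 0.01]
ft_force: [0.8, -18.4, -5.5]
grip_width: 0.0005
grip_force: 7.9
```

Request:
{"api": "step_arm", "payload": {
  "rows": [
    [-0.0002,0.0015,0,0,0,0],
    [-0.0002,0.0015,0,0,0,0]
  ]
}}

```text
time: 25.0
position: [0.4505, -0.3154, 0.237]
tool_rot: [0.659, 0.752, -0.004, 0.012]
ft_force: [-1.8, -23.4, -8.3]
grip_width: 0.0005
grip_force: 10.4
```

Request:
{"api": "step_arm", "payload": {
  "rows": [
    [0.001,-0.01,0,0,0,0],
    [0,-0.01,0,0,0,0],
    [0,0,0.05,0,0,0],
    [-0.01,0.02,0.06,0,0,0],
    [0,0.06,0,0,0,0],
    [0,0.06,0,0,0,0],
    [0,0.06,0,0,0,0],
    [0,0.06,0,0,0,0],
    [0,0.06,0,0,0,0],
    [0,0,0,0,0,0]
  ]
}}

```text
time: 26.25
position: [0.4364, -0.0038, 0.3431]
tool_rot: [0.657, 0.754, -0.001, -0.002]
ft_force: [0.6, 0.1, -0.1]
grip_width: 0.0007
grip_force: 0.0
```

```bash
python3 k.py; python3 - <<'E'
from s import *
b=tops("side")["pixels"]; a=tops("top")["pixels"]
cv2.imwrite("pics/c8.png",cv2.resize(np.vstack([a[140:270,270:450],b[140:270,260:440]]),None,fx=2.3,fy=2.3,interpolation=2))
E
```

```text
[ 0.4364473  -0.0038338   0.34312009] [  7.83368298 282.0060398 ] [ 0.6484521   0.10483329 -0.05648137]
side 85 [-19.1 -12.3] [ 0.44773174 -0.29907743  0.06747564]
side [300 182  45  20 486] [33.4 25.7] [35.8 96.5] 0.4
side [346 195   9   9  55] [-19.5 -15.1] [18.  10.3] 69.3
top [308 170  48  23 724] [34.9 30. ] [33.2 96.2] 0.3
```

View pics/c8.png

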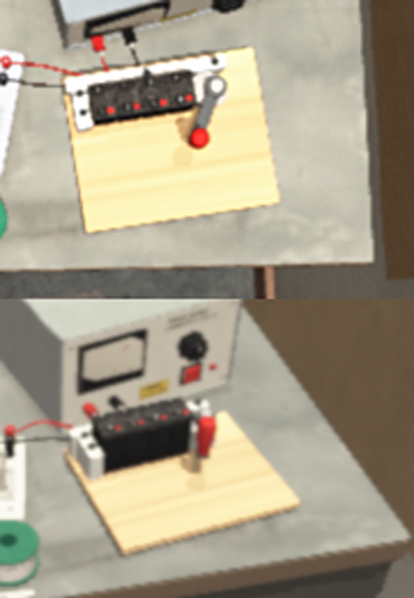

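```bash
python3 -c "
from rig import hand_in; print(hand_in())"
```

```text
the job is handed in; nothing more can be done
None
```

The fourth battery was pushed into line against the back rail and the cam lever swung round past its peak to the stop (about 2.07 rad by camera). The closed row measured about 96 mm long and square within 0.4 deg, with no sign of anything lifted, tipped or disturbed; I handed the job in and no verdict was shown.

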